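Open the heating pot and fit its dip probe

TASK

Lift the loose lid off the round steel heating pot by its knob and set it down, knob up and flat, inside the empty white dish. Then take the dip probe (the rod with the long, thick, straight handle) out of the rack and lower it through the eyelet in the strap across the pot's mouth, all the way until its handle rests on the strap, and let go. Do not drop either of them, and leave everything else standing where it is.

Things in the scene. Friction and masses are not known exactly. Their poses are not given: they have to be found in the camera images.
- pot: fixed heating pot: white foot 150 x 140 x 22 mm, black control strip on its -x face; steel vessel 120 mm outer diameter, 3 mm wall, rim 130 mm and inner floor 26 mm above the bench. Under the lid a flat strap, 32 mm wide, 8 mm thick, crosses the mouth along the pot's y, its top 22 mm below the rim. Origin under the foot on the vessel's axis, z up
- eyelet (a point): centre of the eyelet in the strap, at the strap's top face: a round through hole of 14 mm diameter with a slight chamfer, 22 mm from the pot's axis towards its +y, 108 mm above the bench; below it is free down to the pot's floor
- pot_rim (a point): centre of the pot's rim, 130 mm above the bench
- lid: loose steel lid, a flat cap of 132 mm diameter with a 14 mm deep skirt that hangs loosely (3 mm play) around the pot's rim; 17 mm tall without knob, 54 mm with it. Origin at the centre of the skirt's lower edge, z up; when it lies on the bench its origin is at the bench's height
- lid_knob (a point): middle of the lid's black round knob, 26 mm diameter and 32 mm tall, 39 mm above the lid's origin (22 mm above the flat of the lid, 15 mm below the knob's top)
- dish: fixed, empty shallow white round dish, 182 mm across its rim and 14 mm high, inner floor 156 mm across and 5 mm above the bench. Origin under its centre
- rack: fixed white rack 80 x 190 mm, 90 mm tall, with three 16 mm holes in its top plate in a row along its own y at -60, 0, +60 mm; a rod hangs in each by its head. Origin under its centre, z up
- probe: dip probe: steel stem 9 mm diameter and 75 mm long with a pointed tip, below a straight round grey handle 24 mm diameter and 60 mm tall (135 mm in all). Hangs in one of the rack's three holes, its handle resting on the rack's top. Origin at the stem's tip, z along the stem up to the handle
- probe_shoulder (a point): centre of the underside of the probe's handle, 75 mm above its tip; this comes to rest on the strap around the eyelet
- probe_grip (a point): point on the probe's axis to grip its handle, 43 mm above the shoulder, 17 mm below the handle's top
- stirrer: bystander rod hanging in the rack: same steel stem as the probe, but a slim 10 mm wide, 28 mm tall handle on a small 24 mm flange. Origin at the stem's tip, z up
- plunger: bystander rod hanging in the rack: same steel stem, but a flat 38 mm wide, 13 mm tall button as its head. Origin at the stem's tip, z up
- amber_bottle: bystander: amber bottle 64 mm wide, 130 mm tall, origin under its centre
- clear_jar: bystander: clear jar with white cap, 68 mm wide, 90 mm tall, origin under its centre
- beaker: bystander: white open cup, 56 mm wide, 60 mm tall, origin under its centre
- pipette: bystander: white pipette lying on the bench, 210 mm long, 22 mm thick, along its own x, origin on the bench near its middle
- timer: bystander: black bench timer lying flat, 50 x 70 x 30 mm, pale display on top, origin under its centre
Not all that is in view belongs to the job. What is shaped like the lid but pink or turquoise is not meant. Leave any purple look-alike of the probe alone.

How it is judged (in metres and radians):
On the way, in this order (a step that is already met when the one before it is completed fails the run):
1. the lid lies flat, knob up, on the floor of the white dish and is released (horizontal distance between lid and dish below 0.022 m and z of lid in the frame of dish below 0.012 m and angle between lid's own z axis and vertical below 0.1 rad and contact force between the fingers and lid below 0.2 N), for 0.2 s.
2. the probe's stem is through the eyelet, upright, its handle resting on the strap (horizontal distance between probe_shoulder and eyelet below 0.005 m and z of probe_shoulder in the frame of eyelet between -0.004 and 0.004 m and angle between probe's own z axis and vertical below 0.12 rad), for 0.2 s.
At the end, for the whole second after the job is handed in: The lid lies flat and knob up on the dish's floor (centres within 22 mm, tilt under 0.1 rad), and the probe hangs in the eyelet, handle resting on the strap (shoulder within 5 mm sideways and 4 mm in height of the eyelet, tilt under 0.12 rad); both released and at rest (all of step 1 and all of step 2 and contact force between the fingers and probe below 0.2 N and linear speed of each of lid, probe below 0.02 m/s); the robot touches nothing.
It fails at once if the lid is dropped: faster than 0.5 m/s within 30 mm of the dish's or the bench's surface (height (world z) of lid below 0.035 m and linear speed of lid above 0.5 m/s).
It fails at once if the probe is dropped into the eyelet: faster than 0.5 m/s over its last 30 mm (horizontal distance between probe_shoulder and eyelet below 0.02 m and z of probe_shoulder in the frame of eyelet below 0.03 m and linear speed of probe above 0.5 m/s).
It fails at once if a bystander is moved by more than 30 mm (distance of any of stirrer, plunger, amber_bottle, clear_jar, beaker, pipette, timer from where it was at the start of the episode above 0.03 m).
It also fails if it takes over 64 s, if anything falls off the work surface, if the arm or the gripper's body presses on something with over 40 N, if the wrist force passes 120 N, or if a joint passes its speed limit or range.

ROBOT

A 7-joint arm with a two-finger parallel gripper is mounted at the origin on the work surface. World frame = base frame: x ahead of the robot, y to its left, z up, the work surface at z = 0. Lengths are in mm, angles in rad, forces in N, time in s.
With the tool pointing down it reaches from about 400 to 900 mm from the base axis. Payload 5.5 kg.
Tool frame: the origin (TCP) lies between the finger pads; the fingertips stand 11 mm ahead of it and the grasp point (between the pads) lies 8 mm behind it; z points along the fingers, y is the line along which they close (so a half turn about z gives the same grasp; the last joint's range is limited). The gripper opens to 92 mm and grips with 3 to 60 N. Pads are 19 mm wide; open, the fingers measure 130 mm over their backs; the gripper's body (75 mm by 190 mm) begins 47 mm behind the grasp point.
Start: joints at [-1.038, 0.501, -0.427, 1.55, 0.221, 1.138, -0.21], TCP at [173.212, 626.496, 237.729] pointing down, gripper open.
Joint ranges: [-2.88, 2.88], [-0.31, 2.03], [-1.54, 1.56], [0.2, 2.42], [-1.41, 4.55], [0.19, 2.02], [-2.57, 2.57]. Speed limits (rad/s): [2.57, 2.57, 3.14, 3.14, 3.14, 3.14, 3.14].

INTERFACE

Orientations are given as a rotation vector (axis times angle).
In Python, from bench import observe, read_camera, camera_model, hand_in gives the robot as it stands.
- The arm moves only by the shell command python3 -m creep 'ROWS' [FORCE]. ROWS is JSON, a list of rows, each an object with "delta_pos": the shift along the tool's x, y, z in cm, a list of three; "angular": the turn, a rotation vector about the tool's x, y, z in degrees, a list of three; "claw": the finger opening in cm, from 0 to 9.18. A call has 1 to 10 rows; each row is the pose to reach, as a shift and turn from the pose commanded when the call began, along the tool's axes at that moment; what a row does not reach only later rows make up. A row lasts 1/8 s, in which the tool goes at most 62.5 mm and 10.7 degrees, less where a joint would pass 70% of its speed; a pose out of reach is approached as far as the arm can. A call with a gripper value outside its range is refused whole. The fingers move at their own pace and stop on an object; FORCE is the grip in N (left out, the last holds). Time passes only in rows, so rows that repeat a pose let the fingers close. It gives the time, the measured TCP pose, the force, the opening and the grip force at its end, in the units of the state.
- observe(): the state, without advancing time (a new reading comes with each control period).
- read_camera(name): name is "scene" or "side" or "wrist"; returns (picture, depth): 420x560x3 uint8, red, green, blue; 420x560 float32, mm along the optical axis (not along the pixel's ray), 0 where there is no reading.
- camera_model(name): a dict with "fov_y" (degrees; the focal length in pixels is half the picture's height over the tangent of half this angle, whatever the lens; pixels are square), "cx", "cy" (the principal point, pixels), "rvec" (rotation vector, rad) and "tvec" (3), from world to camera coordinates, as OpenCV has them; the wrist camera has in their place "T_tool_cam" (4x4, takes a point from camera to tool coordinates, whose origin is the TCP and whose axes are the flange's). Camera axes: x right, y down, z forward; pixel columns grow to the right and rows downward; lengths in mm; the calibration is good to about 2 mm. A picture is of the moment at which its call begins: read the wrist's pose just before it. camera_model takes no time and is no camera call.
- hand_in(): hands the job in; it is judged then, once.
The state is a dict: "clock": time; "joint_positions": joint angles; "joint_velocities": joint speeds; "effort": joint torques, N m; "eef_pos": TCP position; "eef_rot": TCP orientation; "force": force on the tool from outside, world axes, zero at the start; "moment": the same for the moment, N m; "grip_width": finger opening in mm; "gripper_force": force on a finger pad.
Only numpy, scipy, OpenCV 4.12 (cv2) and the standard library are available. Lean on these libraries where they do the work, as an engineer would, in place of code of your own. Each camera call takes 0.05 s, during which the arm holds its last target. There are 200 camera calls.

## Working session

There is one attempt and no reset: what is moved stays moved. The work goes in short steps, Python scripts to look and compute and a shell command to move; the robot and the scene stay as the last step left them, time stands still between calls to the robot, and variables do not carry over. Pictures are saved under pics/ and viewed, at most 10 in all, crops included, and the job is handed in when it is done.

```bash
mkdir -p pics; ls; cat > h.py <<'E'
import numpy as np,cv2
from scipy.spatial.transform import Rotation as R
from bench import observe,read_camera,camera_model,hand_in
def cam(name,st=None):
    m=camera_model(name); f=210/np.tan(np.radians(m["fov_y"])/2)
    if name=="wrist":
        T=np.array(m["T_tool_cam"]); Rt=R.from_rotvec(st["eef_rot"]).as_matrix()
        Rc=Rt@T[:3,:3]; o=Rt@T[:3,3]+np.array(st["eef_pos"])
    else:
        Rw=R.from_rotvec(np.ravel(m["rvec"])).as_matrix(); Rc=Rw.T; o=-Rc@np.ravel(m["tvec"])
    return f,m["cx"],m["cy"],Rc,o
def ray(c,u,v):
    f,cx,cy,Rc,o=c; return o,Rc@np.array([(u-cx)/f,(v-cy)/f,1.])
def onplane(c,u,v,z):
    o,d=ray(c,u,v); return o+d*(z-o[2])/d[2]
def cloud(c,D):
    f,cx,cy,Rc,o=c; v,u=np.mgrid[:420,:560]
    return np.stack([(u-cx)/f*D,(v-cy)/f*D,D],-1)@Rc.T+o
def proj(c,p):
    f,cx,cy,Rc,o=c; q=Rc.T@(np.array(p)-o); return q[:2]/q[2]*f+[cx,cy]
E
python3 - <<'E'
from h import *
st=observe();print(st["clock"],st["eef_pos"],st["eef_rot"])
for n in("scene","side","wrist"):
    p,D=read_camera(n);np.savez(n+"0.npz",p=p,D=D);cv2.imwrite(f"pics/{n}0.png",p[...,::-1]);m=camera_model(n);print(n,m)
a=[np.load(n+"0.npz")["p"] for n in("scene","side")]
E
```

```text
pics
0.0 [173.12259177 625.81632379 236.65901614] [-4.22446710e-01 -3.11270681e+00  3.01343651e-03]
scene {'fov_y': 42.317592668019444, 'cx': 274.54620781012267, 'cy': 208.5086589084879, 'rvec': array([ 1.80555543,  1.48884245, -0.6949579 ]), 'tvec': array([-128.77810133, -212.19352385, 1659.44550121])}
side {'fov_y': 54.304335049071014, 'cx': 278.5042020131696, 'cy': 204.48026853726424, 'rvec': array([ 0.27737846, -2.67827942,  1.39638679]), 'tvec': array([514.95250801, 154.54949658, 931.72576844])}
wrist {'fov_y': 70.08628231201442, 'cx': 280.4373023884132, 'cy': 210.10697252287093, 'T_tool_cam': array([[-1.69415088e-04, -9.56166382e-01, -2.92823873e-01,
         7.90603439e+01],
       [ 9.99999921e-01, -2.67367928e-04,  2.94488116e-04,
        -7.35971238e-02],
       [-3.59871348e-04, -2.92823800e-01,  9.56166352e-01,
        -1.46843212e+02],
       [ 0.00000000e+00,  0.00000000e+00,  0.00000000e+00,
         1.00000000e+00]])}
```

View pics/scene0.png

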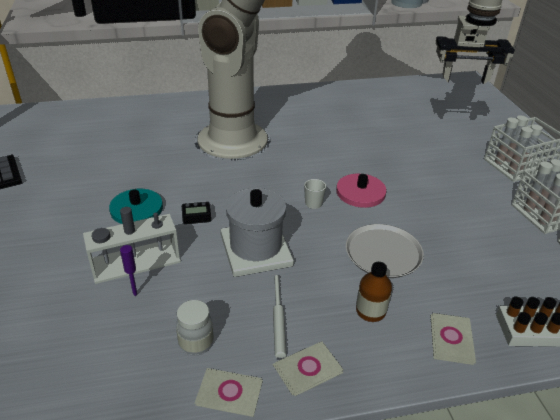

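View pics/side0.png

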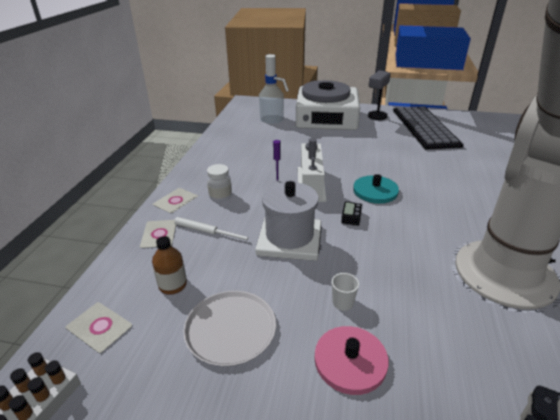

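The scene picture shows the rack at (135,245). In it are a flat-headed rod at (101,235, plunger), a thick straight grey rod at (127,220, the probe) and a thin rod at (157,220, stirrer); a purple look-alike stands in front at (128,262). The steel lid is on the pot, with its knob at (256,198). The pink and turquoise lids are at (361,190) and (136,205), and the white dish is at (385,250). The side view shows the dish at (231,327), the pot knob at (290,189) and the rack at (312,170).

```bash
python3 - <<'E'
from h import *
C={n:cam(n) for n in("scene","side")}
boxes={"knob":{"scene":(240,185,272,210),"side":(278,178,304,200)},"dish":{"scene":(340,220,430,280),"side":(180,285,285,368)},"rack":{"scene":(80,200,185,285),"side":(295,130,330,200)},"purple":{"scene":(110,240,145,305),"side":(265,135,290,185)}}
for n in C:
    z=np.load(n+"0.npz");p,D=z["p"],z["D"];P=cloud(C[n],D)
    hsv=cv2.cvtColor(p,cv2.COLOR_RGB2HSV)
    print(n,C[n][4])
    for k,b in boxes.items():
        x0,y0,x1,y1=b[n];s=np.s_[y0:y1,x0:x1];Q=P[s].reshape(-1,3);c=hsv[s].reshape(-1,3);ok=(D[s].ravel()>0)
        if k=="knob": m=ok&(c[:,2]<60)&(Q[:,2]>135)
        elif k=="dish": m=ok&(Q[:,2]>8)&(Q[:,2]<22)
        elif k=="purple": m=ok&(c[:,0]>125)&(c[:,0]<155)&(c[:,1]>80)
        else:
            m=ok&(Q[:,2]>97)&(Q[:,2]<180)
        q=Q[m]
        if len(q)<4: print(k,len(q));continue
        print(k,len(q),q.mean(0).round(1),q.min(0).round(1),q.max(0).round(1))
        if k=="dish":
            A=np.c_[2*q[:,:2],np.ones(len(q))];r=np.linalg.lstsq(A,(q[:,:2]**2).sum(1),rcond=None)[0];print(" circ",r.round(1),np.sqrt(r[2]+r[0]**2+r[1]**2))
        if k=="rack":
            t=Q[ok&(abs(Q[:,2]-90)<4)&(c[:,2]>140)][:,:2].astype(np.float32);print(" top",len(t),cv2.minAreaRect(t))
            for h in (105,):
                h=q[q[:,2]>h];print(" high",h.mean(0),h.min(0),h.max(0))
    # bench check
    print("bench z",P[200:205,300:310,2].mean() if n=="scene" else P[330:335,100:110,2].mean())
    big=cv2.resize(p[190:300,80:290] if n=="scene" else p[120:270,240:390],None,fx=3.5,fy=3.5,interpolation=2);cv2.imwrite(f"pics/crop_{n}.png",big[...,::-1])
E
```

```text
scene [1424.5997808  -179.45795843  868.14720418]
knob 186 [508.4 -17.8 159. ] [490.2 -29.6 138.6] [517.3  -4.9 172.8]
dish 615 [546.  286.6  11.5] [473.2 185.6   8. ] [656.  366.6  18.2]
 circ [ 5.644000e+02  2.765000e+02 -3.882391e+05] 82.36320992411662
rack 750 [ 530.9 -303.8  118.8] [ 474.7 -371.2   97.2] [ 609.4 -229.5  151.8]
 top 998 ((489.71868896484375, -293.2252197265625), (64.39664459228516, 189.16278076171875), 9.524832725524902)
 high [ 539.28067663 -289.2995641   127.90607672] [ 474.67662565 -363.62110729  105.00893859] [ 609.37422217 -229.53054333  151.78014819]
purple 403 [ 600.6 -293.    96. ] [ 4.933e+02 -3.049e+02 -3.000e-01] [ 609.4 -282.1  137.6]
bench z 6.783523602797377
side [353.2631278  767.99368071 665.2558973 ]
knob 133 [500.4  -7.9 158.7] [490.8 -22.7 139.4] [511.7  -1.6 171.3]
dish 880 [572.5 264.   11.9] [475.6 185.6   8. ] [702.2 366.8  20.7]
 circ [ 5.697000e+02  2.745000e+02 -3.921998e+05] 87.50874412492774
rack 525 [ 477.6 -133.5  129.1] [ 437.7 -360.9   97.1] [516.5  -4.9 169.7]
 top 411 ((488.9209899902344, -289.93603515625), (59.82499313354492, 188.19593811035156), 10.498739242553711)
 high [ 476.1507433  -118.63866126  131.71020361] [ 437.69218916 -304.09832821  105.04804596] [501.21449362  -4.9444571  169.67979991]
purple 142 [ 593.4 -286.   100.9] [ 585.3 -298.8    9.8] [ 604.3 -278.8  137.5]
bench z 17.009736845010273
```

View pics/crop_scene.png

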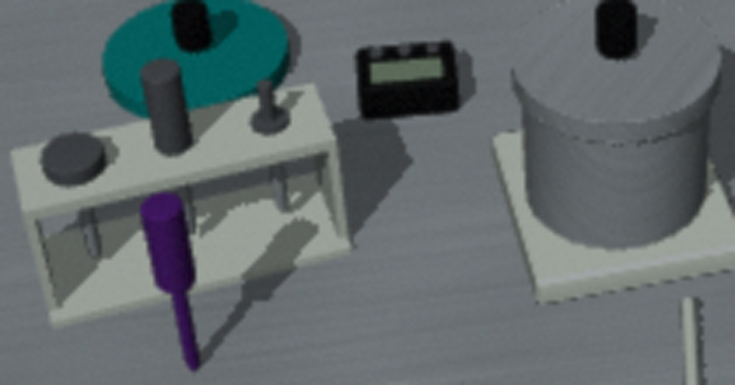

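The crop shows the three rods in the rack: plunger at left (73,158), a thick straight grey handle in the middle (165,105), and the slim-handled, flanged stirrer at right (268,110). The middle one fits the probe; the purple look-alike stands in front at (168,245). The lid to lift is the grey steel one on the pot.

```bash
cat >> h.py <<'E'
def go(p,ydir=None):
    "print delta (cm, deg) in tool axes for TCP to p, tool down, tool y along angle ydir (deg, mod 180)"
    s=observe(); Rt=R.from_rotvec(s["eef_rot"]).as_matrix()
    d=Rt.T@(np.array(p)-s["eef_pos"])/10
    if ydir is None: a=np.arctan2(Rt[1,1],Rt[0,1])
    else:
        a=np.radians(ydir); cur=np.arctan2(Rt[1,1],Rt[0,1]); a+=np.pi*np.round((cur-a)/np.pi)
    y=np.array([np.cos(a),np.sin(a),0]);z=np.array([0,0,-1.]);x=np.cross(y,z)
    w=np.degrees(R.from_matrix(Rt.T@np.c_[x,y,z]).as_rotvec())
    print("pos",s["eef_pos"].round(1),"yaw",np.degrees(np.arctan2(Rt[1,1],Rt[0,1])).round(1),"delta_cm",d.round(2),"ang",w.round(2),"t",s["clock"],"q7",np.round(s["joint_positions"][6],2))
E
python3 - <<'E'
from h import *
C={n:cam(n) for n in("scene","side")}
for n,bx in {"scene":{"bottle":(355,262,392,320),"jar":(176,300,214,350),"beaker":(303,180,327,207),"timer":(182,202,211,222)},"side":{"bottle":(150,235,188,292),"jar":(205,165,232,200),"beaker":(331,274,358,308)}}.items():
    D=np.load(n+"0.npz")["D"];P=cloud(C[n],D)
    for k,(x0,y0,x1,y1) in bx.items():
        q=P[y0:y1,x0:x1].reshape(-1,3);q=q[(q[:,2]>20)&(q[:,2]<160)];print(n,k,np.median(q,0).round(),q.max(0).round())
go([503,-13,320],90)
E
```

```text
scene bottle [746. 177.  82.] [764. 217. 134.]
scene jar [ 761. -178.   74.] [ 778. -144.   94.]
scene beaker [361. 162.  45.] [384. 189.  63.]
scene timer [ 365. -143.   29.] [ 388. -107.   36.]
side bottle [717. 204.  79.] [759. 220. 132.]
side jar [ 733. -156.   64.] [ 770. -140.   92.]
side beaker [353. 159.  44.] [380. 191.  62.]
pos [173.2 626.  236.9] yaw 74.5 delta_cm [-48.82 -52.81  -8.23] ang [-9.000e-02 -1.000e-02 -1.546e+01] t 0.15 q7 -0.21
```

```bash
python3 -m creep '[{"delta_pos":[-5,-5.3,-2],"angular":[0,0,-3],"claw":6},{"delta_pos":[-9,-9.6,-4],"angular":[0,0,-6],"claw":6},{"delta_pos":[-13,-14,-6],"angular":[0,0,-9],"claw":6},{"delta_pos":[-17,-18.4,-8.2],"angular":[0,0,-12],"claw":6},{"delta_pos":[-21,-22.7,-8.2],"angular":[0,0,-15.5],"claw":6},{"delta_pos":[-25,-27,-8.2],"angular":[0,0,-15.5],"claw":6},{"delta_pos":[-29,-31.4,-8.2],"angular":[0,0,-15.5],"claw":6},{"delta_pos":[-33,-35.7,-8.2],"angular":[0,0,-15.5],"claw":6},{"delta_pos":[-37,-40,-8.2],"angular":[0,0,-15.5],"claw":6},{"delta_pos":[-41,-44.3,-8.2],"angular":[0,0,-15.5],"claw":6}]'; python3 -c "
from h import *
go([503,-13,320],90)"
```

```text
clock: 1.4
eef_pos: [450.8, 88.4, 319.8]
eef_rot: [-0.001, 3.141, 0.0]
force: [0.3, 0.6, 0.3]
grip_width: 60.0
gripper_force: 0.0
pos [450.8  88.4 319.8] yaw 90.0 delta_cm [ -5.21 -10.15  -0.02] ang [0.01 0.03 0.05] t 1.4 q7 1.31
```

```bash
python3 -m creep '[{"delta_pos":[-2.6,-5.1,0],"angular":[0,0,0],"claw":6},{"delta_pos":[-5.2,-10.1,0],"angular":[0,0,0],"claw":6},{"delta_pos":[-5.2,-10.1,0],"angular":[0,0,0],"claw":6}]'; python3 - <<'E'
from h import *
st=observe();c=cam("wrist",st);p,D=read_camera("wrist");np.savez("w1.npz",p=p,D=D);cv2.imwrite("pics/w1.png",p[...,::-1])
P=cloud(c,D);hsv=cv2.cvtColor(p,cv2.COLOR_RGB2HSV)
m=(hsv[...,2]<60)&(D>0)&(P[...,2]>150)&(P[...,2]<185)&(np.hypot(P[...,0]-503,P[...,1]+13)<40)
q=P[m];print(len(q),q.mean(0),q.min(0),q.max(0));t=q[q[:,2]>165];print(t.mean(0),(t.min(0)+t.max(0))/2)
go([503,-13,320],90)
# pot/lid disc top
m2=(abs(P[...,2]-133)<6)&(np.hypot(P[...,0]-503,P[...,1]+13)<80);t=P[m2];print(t.min(0),t.max(0))
print(cv2.minEnclosingCircle(t[:,:2].astype(np.float32)))
E
```

```text
clock: 1.78
eef_pos: [503.4, -15.9, 319.3]
eef_rot: [-0.012, -3.141, 0.003]
force: [0.2, 0.5, 0.6]
grip_width: 60.0
gripper_force: 0.0
478 [499.85860267 -16.29553583 168.30601154] [489.72055645 -28.00887771 150.38537701] [513.1049464   -5.12980025 171.98542842]
[500.94945169 -16.3381403  169.71516182] [501.67204224 -16.67861832 168.57456753]
pos [502.5 -12.8 319.2] yaw 89.8 delta_cm [-0.05 -0.02 -0.08] ang [-0.01 -0.06 -0.22] t 1.825 q7 1.54
[437.18737875 -82.21469088 127.24009918] [568.36841853  49.41777221 135.69584725]
((502.8719787597656, -16.318471908569336), 65.91535186767578)
```

View pics/w1.png

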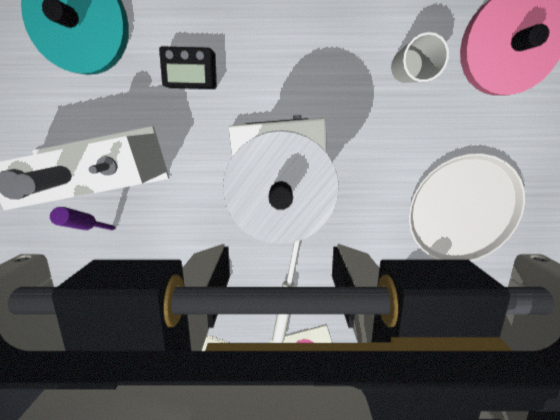

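The wrist picture shows the steel lid at (280,187) with its knob at (281,195), the foot's strip edge at (230,125)–(325,120), the dish at (467,207) and the rack at left. I'll measure again now that the arm is at rest.

```bash
python3 - <<'E'
from h import *
st=observe();c=cam("wrist",st);p,D=read_camera("wrist");np.savez("w2.npz",p=p,D=D)
print(st["eef_pos"],observe()["eef_pos"])
P=cloud(c,D);hsv=cv2.cvtColor(p,cv2.COLOR_RGB2HSV)
r=np.hypot(P[...,0]-502,P[...,1]+14)
m=(hsv[...,2]<60)&(D>0)&(P[...,2]>164)&(P[...,2]<176)&(r<40)
t=P[m];print("knob",(t.min(0)+t.max(0))/2, t.mean(0))
t=P[(abs(P[...,2]-133)<6)&(r<80)];print("lid",cv2.minEnclosingCircle(t[:,:2].astype(np.float32)))
m=(abs(P[...,2]-22)<4)&(r<120)&(hsv[...,2]>120)&(P[...,0]<502);t=P[m];print("foot",len(t),t.min(0),t.max(0))
# -x edge of foot: min x per y bin
e=[]
for y in np.arange(-75,50,5):
    s=t[abs(t[:,1]-y)<2.5]
    if len(s)>3:e.append((y,s[:,0].min()))
e=np.array(e);print(e.round(0).tolist());k=np.polyfit(e[:,0],e[:,1],1);print("edge",k,np.degrees(np.arctan(k[0])))
t=P[(P[...,2]>9)&(P[...,2]<18)&(np.hypot(P[...,0]-567,P[...,1]-275)<105)][:,:2].astype(np.float32);print("dish",len(t),cv2.minEnclosingCircle(t),cv2.fitEllipse(cv2.convexHull(t)))
t=P[(abs(P[...,2]-90)<4)&(np.hypot(P[...,0]-489,P[...,1]+292)<120)&(hsv[...,2]>120)][:,:2].astype(np.float32);print("rack",len(t),cv2.minAreaRect(t))
E
```

```text
[502.52440297 -12.79163137 319.19642193] [502.10324122 -10.89271793 319.24290927]
knob [501.46411385 -16.43292001 167.95026697] [500.80243075 -16.21413291 169.62189255]
lid ((502.886962890625, -16.285541534423828), 65.972412109375)
foot 1584 [425.49421048 -91.15724416  18.03731846] [474.30124143  49.77599722  25.08891061]
[[-75.0, 433.0], [-70.0, 432.0], [-65.0, 432.0], [-60.0, 432.0], [-55.0, 432.0], [-50.0, 431.0], [-45.0, 431.0], [-40.0, 431.0], [-35.0, 431.0], [-30.0, 429.0], [-25.0, 429.0], [-20.0, 429.0], [-15.0, 428.0], [-10.0, 428.0], [-5.0, 428.0], [0.0, 428.0], [5.0, 427.0], [10.0, 427.0], [15.0, 427.0], [20.0, 427.0], [25.0, 425.0], [30.0, 426.0], [35.0, 426.0], [40.0, 426.0], [45.0, 426.0]]
edge [-6.65866168e-02  4.27791113e+02] -3.8095085863551144
dish 1461 ((566.7771606445312, 276.5406799316406), 90.90203857421875) ((566.09521484375, 276.4541931152344), (178.79319763183594, 181.29405212402344), 163.5115203857422)
rack 4576 ((504.9136962890625, -289.3469543457031), (90.25318908691406, 190.08265686035156), 10.470795631408691)
```

```bash
python3 -c "
from h import *
go([502,-16.4,149],90)"; python3 -m creep '[{"delta_pos":[0,-0.4,5],"angular":[0,0,0],"claw":6},{"delta_pos":[0,-0.4,10],"angular":[0,0,0],"claw":6},{"delta_pos":[0,-0.4,10],"angular":[0,0,0],"claw":6},{"delta_pos":[0,-0.4,10],"angular":[0,0,0],"claw":6}]';python3 -c "
from h import *
go([502,-16.4,149],90)"
```

```text
pos [502.1 -10.9 319.2] yaw 90.0 delta_cm [-1.000e-02 -5.600e-01  1.702e+01] ang [ 0.03 -0.07 -0.04] t 1.875 q7 1.54
clock: 2.38
eef_pos: [503.2, -13.6, 221.3]
eef_rot: [-0.004, 3.14, 0.001]
force: [-0.7, -0.1, 0.5]
grip_width: 59.7
gripper_force: 0.0
pos [503.2 -13.6 221.3] yaw 90.1 delta_cm [ 0.14 -0.28  7.23] ang [0.02 0.1  0.14] t 2.375 q7 1.55
```

```bash
python3 -m creep '[{"delta_pos":[0.1,-0.25,4],"angular":[0,0,0],"claw":6},{"delta_pos":[0.1,-0.25,7.2],"angular":[0,0,0],"claw":6},{"delta_pos":[0.1,-0.25,7.2],"angular":[0,0,0],"claw":6},{"delta_pos":[0.1,-0.25,7.2],"angular":[0,0,0],"claw":1.5},{"delta_pos":[0.1,-0.25,7.2],"angular":[0,0,0],"claw":1.5},{"delta_pos":[0.1,-0.25,7.2],"angular":[0,0,0],"claw":1.5},{"delta_pos":[0.1,-0.25,7.2],"angular":[0,0,0],"claw":1.5},{"delta_pos":[0.1,-0.25,7.2],"angular":[0,0,0],"claw":1.5}]' 30;python3 -c "
from h import *
go([502,-16.4,149],90)"
```

```text
clock: 3.38
eef_pos: [501.8, -17.1, 148.3]
eef_rot: [-0.001, 3.141, 0.0]
force: [-0.2, 0.5, 5.8]
grip_width: 25.4
gripper_force: 30.0
pos [501.8 -17.1 148.3] yaw 90.0 delta_cm [-0.02  0.07 -0.07] ang [0.01 0.05 0.05] t 3.375 q7 1.56
```

```bash
python3 -m creep '[{"delta_pos":[0,0,-1],"angular":[0,0,0],"claw":1.5},{"delta_pos":[0,0,-3],"angular":[0,0,0],"claw":1.5},{"delta_pos":[0,0,-6],"angular":[0,0,0],"claw":1.5},{"delta_pos":[0,0,-9],"angular":[0,0,0],"claw":1.5},{"delta_pos":[0,0,-9],"angular":[0,0,0],"claw":1.5}]' 40;python3 -c "
from h import *
go([566.5,276.5,235],90)"
```

```text
clock: 4.0
eef_pos: [502.8, -17.4, 240.0]
eef_rot: [-0.001, 3.137, -0.0]
force: [0.5, -0.1, -2.4]
grip_width: 25.3
gripper_force: 40.0
pos [502.8 -17.4 240. ] yaw 90.0 delta_cm [-6.38 29.39  0.53] ang [-0.    0.25  0.03] t 4.0 q7 1.56
```

```bash
python3 -m creep '[{"delta_pos":[-0.6,2.5,0],"angular":[0,0,0],"claw":1.5},{"delta_pos":[-1.4,6.5,0],"angular":[0,0,0],"claw":1.5},{"delta_pos":[-2.4,11,0],"angular":[0,0,0],"claw":1.5},{"delta_pos":[-3.4,15.5,0],"angular":[0,0,0],"claw":1.5},{"delta_pos":[-4.4,20,0.2],"angular":[0,0,0],"claw":1.5},{"delta_pos":[-5.3,24.5,0.5],"angular":[0,0,0],"claw":1.5},{"delta_pos":[-6,27.5,0.5],"angular":[0,0,0],"claw":1.5},{"delta_pos":[-6.4,29.4,0.5],"angular":[0,0,0],"claw":1.5},{"delta_pos":[-6.4,29.4,0.5],"angular":[0,0,0],"claw":1.5},{"delta_pos":[-6.4,29.4,0.5],"angular":[0,0,0],"claw":1.5}]';python3 - <<'E'
from h import *
st=observe();c=cam("wrist",st);p,D=read_camera("wrist");cv2.imwrite("pics/w3.png",p[...,::-1]);P=cloud(c,D)
t=P[(P[...,2]>9)&(P[...,2]<18)&(np.hypot(P[...,0]-567,P[...,1]-275)<105)][:,:2].astype(np.float32)
A=np.c_[2*t,np.ones(len(t))]
print("dish vis",len(t),t.min(0),t.max(0))
# lid top plane
t=P[(D>0)&(np.hypot(P[...,0]-566,P[...,1]-276)<70)&(abs(P[...,2]-(st["eef_pos"][2]-16))<20)]
if len(t)>50:
    t=t[t[:,2]>np.percentile(t[:,2],10)]; k=np.linalg.lstsq(np.c_[t[:,:2],np.ones(len(t))],t[:,2],rcond=None)[0];print("tilt",k,len(t),t.min(0),t.max(0))
go([566.5,276.5,38],90)
E
```

```text
clock: 5.25
eef_pos: [565.2, 274.7, 232.2]
eef_rot: [-0.002, -3.141, 0.003]
force: [-0.6, -0.2, -2.9]
grip_width: 25.3
gripper_force: 40.0
dish vis 1145 [476.63623 189.31258] [546.31354 363.28278]
tilt [ 9.49200633e-03 -1.14970166e-03  2.12644601e+02] 19611 [500.11118717 209.04383957 215.91628263] [626.84937876 340.00342086 236.16667745]
pos [565.4 274.5 232.5] yaw 89.9 delta_cm [-0.12  0.23 19.45] ang [-0.08 -0.02 -0.09] t 5.3 q7 1.03
```

View pics/w3.png

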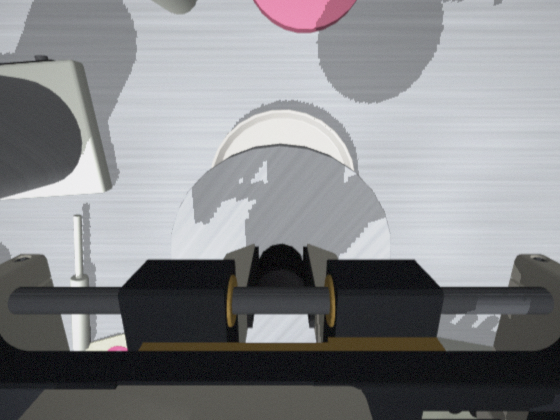

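The lid hangs level in the fingers (centre about (280,215)), directly above the dish, whose rim shows at (285,115).

```bash
python3 -m creep '[{"delta_pos":[-0.15,0.2,3],"angular":[0,0,0],"claw":1.5},{"delta_pos":[-0.15,0.2,7],"angular":[0,0,0],"claw":1.5},{"delta_pos":[-0.15,0.2,11],"angular":[0,0,0],"claw":1.5},{"delta_pos":[-0.15,0.2,14.5],"angular":[0,0,0],"claw":1.5},{"delta_pos":[-0.15,0.2,17],"angular":[0,0,0],"claw":1.5},{"delta_pos":[-0.15,0.2,18],"angular":[0,0,0],"claw":1.5},{"delta_pos":[-0.15,0.2,18.5],"angular":[0,0,0],"claw":1.5},{"delta_pos":[-0.15,0.2,18.5],"angular":[0,0,0],"claw":1.5},{"delta_pos":[-0.15,0.2,18.5],"angular":[0,0,0],"claw":1.5}]';python3 -c "
from h import *
go([566.5,276.5,37],90)"
```

```text
clock: 6.42
eef_pos: [567.5, 279.2, 48.9]
eef_rot: [-0.001, 3.14, 0.001]
force: [-0.0, 0.1, -1.9]
grip_width: 25.2
gripper_force: 40.0
pos [567.5 279.2  48.9] yaw 90.0 delta_cm [ 0.1  -0.27  1.19] ang [0.05 0.1  0.04] t 6.425 q7 1.0
```

```bash
python3 -m creep '[{"delta_pos":[0,-0.2,0.4],"angular":[0,0,0],"claw":1.5},{"delta_pos":[0,-0.2,0.8],"angular":[0,0,0],"claw":1.5},{"delta_pos":[0,-0.2,1.1],"angular":[0,0,0],"claw":1.5},{"delta_pos":[0,-0.2,1.25],"angular":[0,0,0],"claw":1.5},{"delta_pos":[0,-0.2,1.25],"angular":[0,0,0],"claw":1.5},{"delta_pos":[0,-0.2,1.25],"angular":[0,0,0],"claw":1.5}]'
```

```text
clock: 7.18
eef_pos: [566.6, 276.6, 37.3]
eef_rot: [0.001, -3.141, 0.001]
force: [-7.1, -3.7, 16.3]
grip_width: 25.2
gripper_force: 40.0
```

```bash
python3 -m creep '[{"delta_pos":[0,0,0],"angular":[0,0,0],"claw":5},{"delta_pos":[0,0,0],"angular":[0,0,0],"claw":5},{"delta_pos":[0,0,0],"angular":[0,0,0],"claw":5},{"delta_pos":[0,0,0],"angular":[0,0,0],"claw":5},{"delta_pos":[0,0,-5],"angular":[0,0,0],"claw":5},{"delta_pos":[0,0,-11],"angular":[0,0,0],"claw":5},{"delta_pos":[0,0,-17],"angular":[0,0,0],"claw":5},{"delta_pos":[0,0,-22],"angular":[0,0,0],"claw":5},{"delta_pos":[0,0,-22],"angular":[0,0,0],"claw":5},{"delta_pos":[0,0,-22],"angular":[0,0,0],"claw":5}]';python3 - <<'E'
from h import *
st=observe();c=cam("wrist",st);p,D=read_camera("wrist");cv2.imwrite("pics/w4.png",p[...,::-1]);P=cloud(c,D)
m=(P[...,2]>17)&(P[...,2]<30)&(np.hypot(P[...,0]-567,P[...,1]-276)<72);t=P[m]
print("lid",len(t),cv2.minEnclosingCircle(t[:,:2].astype(np.float32)),np.linalg.lstsq(np.c_[t[:,:2]-[567,276],np.ones(len(t))],t[:,2],rcond=None)[0])
# pot seen from above: go there
go([490,6,300],90)
E
```

```text
clock: 8.43
eef_pos: [566.3, 276.6, 254.6]
eef_rot: [0.001, -3.141, 0.001]
force: [-0.6, -0.4, -0.4]
grip_width: 49.6
gripper_force: 0.0
lid 7538 ((567.4691772460938, 276.5826721191406), 65.92098999023438) [ 5.98930498e-04 -2.32761892e-05  2.20515448e+01]
pos [565.8 276.3 253.6] yaw 90.0 delta_cm [  7.61 -27.03  -4.59] ang [-0.07 -0.14  0.05] t 8.475 q7 1.03
```

```bash
python3 -m creep '[{"delta_pos":[1.1,-4,-0.5],"angular":[0,0,0],"claw":6},{"delta_pos":[2.5,-9,-0.5],"angular":[0,0,0],"claw":6},{"delta_pos":[4,-14.5,-0.5],"angular":[0,0,0],"claw":6},{"delta_pos":[5.4,-19.5,-0.5],"angular":[0,0,0],"claw":6},{"delta_pos":[6.6,-24,-0.5],"angular":[0,0,0],"claw":6},{"delta_pos":[7.6,-27,-0.5],"angular":[0,0,0],"claw":6},{"delta_pos":[7.6,-27,-0.5],"angular":[0,0,0],"claw":6},{"delta_pos":[7.6,-27,-0.5],"angular":[0,0,0],"claw":6},{"delta_pos":[7.6,-27,-0.5],"angular":[0,0,0],"claw":6}]';python3 - <<'E'
from h import *
st=observe();c=cam("wrist",st);p,D=read_camera("wrist");cv2.imwrite("pics/w5.png",p[...,::-1]);np.savez("w5.npz",p=p,D=D);P=cloud(c,D)
print(st["eef_pos"],observe()["eef_pos"])
r=np.hypot(P[...,0]-503,P[...,1]+16)
t=P[(abs(P[...,2]-130)<4)&(r<75)];print("rim",len(t),cv2.minEnclosingCircle(t[:,:2].astype(np.float32)))
m=(abs(P[...,2]-108)<6)&(r<54)
t=P[m];print("strap",len(t),cv2.minAreaRect(t[:,:2].astype(np.float32)),np.median(t[:,2]))
M=(m*255).astype(np.uint8);cs,h=cv2.findContours(M,cv2.RETR_CCOMP,cv2.CHAIN_APPROX_NONE)
for k,hh in zip(cs,h[0]):
    if hh[3]>=0 and len(k)>10:(e,rr)=cv2.minEnclosingCircle(k);print("hole px",e,rr,onplane(c,*e,108))
print("expect px",proj(c,[501.5,5.7,108]))
u,v=proj(c,[502,-10,115]).astype(int);b=p[v-75:v+75,u-100:u+100];cv2.imwrite("pics/c5.png",cv2.resize(b,None,fx=4,fy=4,interpolation=2)[...,::-1]);print("crop origin",u-100,v-75)
E
```

```text
clock: 9.6
eef_pos: [490.9, 8.2, 259.6]
eef_rot: [0.005, -3.141, -0.001]
force: [-0.4, -0.1, -1.0]
grip_width: 60.0
gripper_force: 0.0
[490.89909824   8.24674437 259.59308314] [490.9611663    8.13876941 259.73706667]
rim 1253 ((503.30096435546875, -16.68280792236328), 59.987510681152344)
strap 3007 ((503.12548828125, -15.945884704589844), (33.011905670166016, 107.87677001953125), 4.272192001342773) 107.9455216691083
hole px (277.78570556640625, 207.5) 7.231683731079102 [500.24586737   5.51198941 108.        ]
expect px [277.9659653  208.65600199]
crop origin 162 136
```

View pics/c5.png

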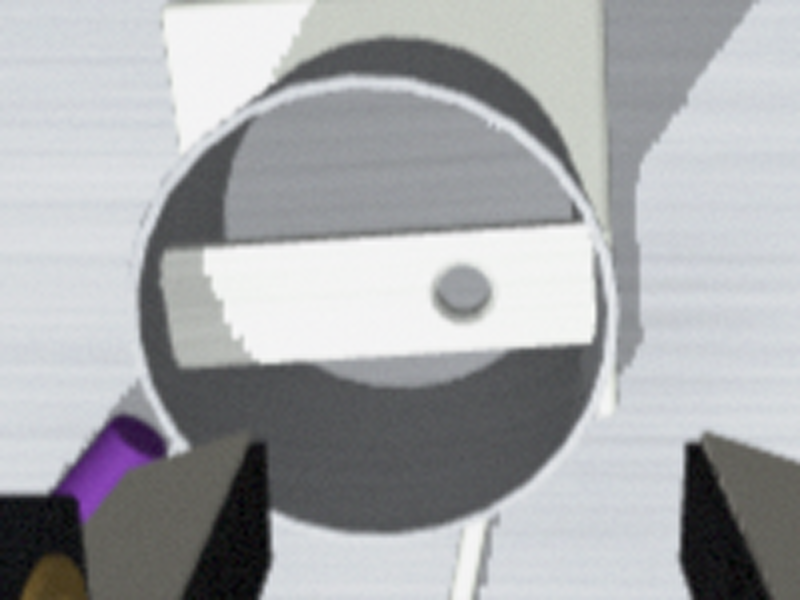

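The crop shows the open pot with the strap and the eyelet's hole at (463,293), i.e. picture (277.8,209), which agrees with the pot geometry. A purple rod appears at (130,440), where it was not before, so I'll locate it.

```bash
python3 - <<'E'
from h import *
for n in("scene","side","wrist"):
    st=observe();c=cam(n,st);p,D=read_camera(n);P=cloud(c,D);hsv=cv2.cvtColor(p,cv2.COLOR_RGB2HSV)
    m=(hsv[...,0]>125)&(hsv[...,0]<155)&(hsv[...,1]>80)&(D>0)
    N,L,S,_=cv2.connectedComponentsWithStats(m.astype(np.uint8))
    for i in range(1,N):
        if S[i,4]>30:q=P[L==i];print(n,S[i],q.mean(0).round(),np.percentile(q,3,0).round(),np.percentile(q,97,0).round())
    if n=="scene":cv2.imwrite("pics/s2.png",p[...,::-1])
E
```

```text
scene [198 272  26  29 317] [ 615. -133.   18.] [ 586. -158.    8.] [ 642. -107.   25.]
side [240 191  25  22 146] [ 622. -137.   18.] [ 591. -187.   10.] [ 675. -105.   25.]
wrist [176 240  28  27 331] [ 586. -117.   31.] [ 457. -137.    8.] [607. -25. 318.]
```

View pics/s2.png

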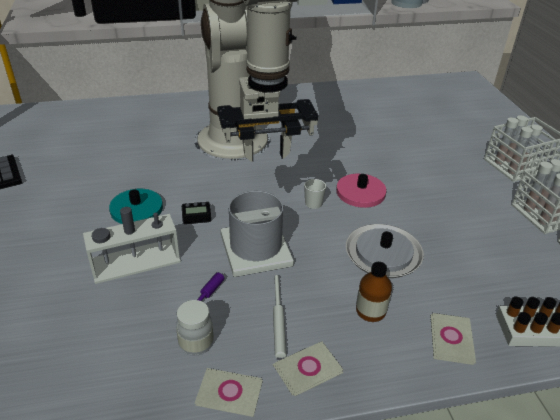

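The purple look-alike has toppled by itself and lies at (210,287), out of the way. The lid sits in the dish at (386,245). Next I go above the probe with the closing line along the rack's x.

```bash
python3 -m creep '[{"delta_pos":[0,-3,0],"angular":[0,0,9],"claw":6},{"delta_pos":[0,-7,0],"angular":[0,0,18],"claw":6},{"delta_pos":[0,-11,0],"angular":[0,0,27],"claw":6},{"delta_pos":[0,-15,0],"angular":[0,0,36],"claw":6},{"delta_pos":[0,-19,0],"angular":[0,0,45],"claw":6},{"delta_pos":[0,-23,0],"angular":[0,0,54],"claw":6},{"delta_pos":[0,-27,0],"angular":[0,0,63],"claw":6},{"delta_pos":[0.2,-29.9,0],"angular":[0,0,72],"claw":6},{"delta_pos":[0.2,-29.9,0],"angular":[0,0,80],"claw":6},{"delta_pos":[0.2,-29.9,0],"angular":[0,0,80],"claw":6}]';python3 -m creep '[{"delta_pos":[0,0,0],"angular":[0,0,0],"claw":6},{"delta_pos":[0,0,0],"angular":[0,0,0],"claw":6},{"delta_pos":[0,0,0],"angular":[0,0,0],"claw":6}]';python3 - <<'E'
from h import *
st=observe();c=cam("wrist",st);p,D=read_camera("wrist");cv2.imwrite("pics/w6.png",p[...,::-1]);np.savez("w6.npz",p=p,D=D);P=cloud(c,D)
print(st["eef_pos"],observe()["eef_pos"])
r=np.hypot(P[...,0]-489,P[...,1]+292)
t=P[(D>0)&(abs(P[...,2]-150)<4)&(r<30)];print("top",len(t),cv2.minEnclosingCircle(t[:,:2].astype(np.float32)),np.median(t,0))
t=P[(D>0)&(P[...,2]>97)&(P[...,2]<146)&(r<30)];print("side",len(t),t.min(0),t.max(0))
hsv=cv2.cvtColor(p,cv2.COLOR_RGB2HSV)
t=P[(abs(P[...,2]-90)<3)&(r<120)&(hsv[...,2]>120)];print("rack",cv2.minAreaRect(t[:,:2].astype(np.float32)))
go([489,-291.5,130],10)
E
```

```text
clock: 11.05
eef_pos: [489.2, -292.1, 260.0]
eef_rot: [-2.017, -2.408, 0.0]
force: [0.4, 1.0, 0.5]
grip_width: 59.7
gripper_force: 0.0
clock: 11.42
eef_pos: [489.3, -291.9, 260.3]
eef_rot: [2.017, 2.409, 0.0]
force: [-0.7, 0.2, 0.2]
grip_width: 60.1
gripper_force: 0.0
[ 489.25710813 -291.89410159  260.29802116] [ 489.22110465 -291.97488304  260.28855606]
top 515 ((489.812744140625, -292.9694519042969), 11.921215057373047) [ 489.66313909 -292.46200873  149.73396861]
side 260 [ 478.05344851 -291.58969903   97.06464186] [ 500.81045042 -281.13503059  145.71514568]
rack ((489.8807373046875, -293.643310546875), (60.068275451660156, 190.1362762451172), 10.37360668182373)
pos [ 489.2 -292.   260.3] yaw 10.1 delta_cm [ 0.05 -0.02 13.03] ang [ 0.01 -0.    0.1 ] t 11.475 q7 0.78
```

View pics/w6.png

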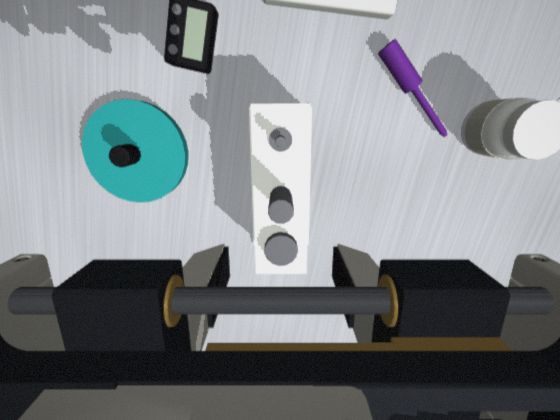

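The close view shows the probe's round top at (281,205), between the plunger (280,247) and the stirrer (281,138), with the fingers lined up on it.

```bash
python3 -m creep '[{"delta_pos":[-0.1,0.05,5],"angular":[0,0,0],"claw":6},{"delta_pos":[-0.1,0.05,10],"angular":[0,0,0],"claw":6},{"delta_pos":[-0.1,0.05,13.2],"angular":[0,0,0],"claw":6},{"delta_pos":[-0.1,0.05,13.2],"angular":[0,0,0],"claw":6},{"delta_pos":[-0.1,0.05,13.2],"angular":[0,0,0],"claw":6},{"delta_pos":[-0.1,0.05,13.2],"angular":[0,0,0],"claw":6}]';python3 -c "
from h import *
go([489.8,-292.8,128],10)"
```

```text
clock: 12.22
eef_pos: [491.1, -293.9, 130.1]
eef_rot: [2.016, 2.405, 0.001]
force: [-0.0, -1.0, 0.3]
grip_width: 60.4
gripper_force: 0.0
pos [ 491.1 -293.9  130.1] yaw 10.1 delta_cm [ 0.13 -0.11  0.21] ang [0.16 0.11 0.05] t 12.225 q7 0.84
```

```bash
python3 -m creep '[{"delta_pos":[0,0,0.1],"angular":[0,0,0],"claw":6},{"delta_pos":[0,0,0.1],"angular":[0,0,0],"claw":1.2},{"delta_pos":[0,0,0.1],"angular":[0,0,0],"claw":1.2},{"delta_pos":[0,0,0.1],"angular":[0,0,0],"claw":1.2},{"delta_pos":[0,0,0.1],"angular":[0,0,0],"claw":1.2},{"delta_pos":[0,0,0.1],"angular":[0,0,0],"claw":1.2},{"delta_pos":[0,0,0.1],"angular":[0,0,0],"claw":1.2}]' 40;python3 -c "
from h import *
go([489.8,-292.8,128],10)"; python3 -m creep '[{"delta_pos":[0,0,-0.5],"angular":[0,0,0],"claw":1.2},{"delta_pos":[0,0,-2],"angular":[0,0,0],"claw":1.2},{"delta_pos":[0,0,-5],"angular":[0,0,0],"claw":1.2},{"delta_pos":[0,0,-9],"angular":[0,0,0],"claw":1.2},{"delta_pos":[0,0,-13],"angular":[0,0,0],"claw":1.2},{"delta_pos":[0,0,-16],"angular":[0,0,0],"claw":1.2},{"delta_pos":[0,0,-16],"angular":[0,0,0],"claw":1.2},{"delta_pos":[0,0,-16],"angular":[0,0,0],"claw":1.2}]';python3 -c "
from h import *
go([501.3,5.6,285],10)"
```

```text
clock: 13.1
eef_pos: [489.7, -293.1, 127.1]
eef_rot: [-2.018, -2.407, 0.0]
force: [-0.7, 0.9, -0.3]
grip_width: 23.4
gripper_force: 40.0
pos [ 489.7 -293.1  127.1] yaw 10.0 delta_cm [ 0.03  0.02 -0.09] ang [-0.01 -0.01  0.04] t 13.1 q7 0.84
clock: 14.1
eef_pos: [489.3, -292.8, 286.9]
eef_rot: [-2.018, -2.407, -0.0]
force: [-0.7, 0.9, -1.5]
grip_width: 23.2
gripper_force: 40.0
pos [ 489.3 -292.8  286.9] yaw 10.0 delta_cm [29.18  6.38  0.2 ] ang [-0.02 -0.03  0.05] t 14.1 q7 0.77
```

```bash
python3 -m creep '[{"delta_pos":[3,0.7,0],"angular":[0,0,0],"claw":1.2},{"delta_pos":[7.5,1.7,0],"angular":[0,0,0],"claw":1.2},{"delta_pos":[12.5,2.7,0],"angular":[0,0,0],"claw":1.2},{"delta_pos":[17.5,3.8,0],"angular":[0,0,0],"claw":1.2},{"delta_pos":[22.5,4.9,0],"angular":[0,0,0],"claw":1.2},{"delta_pos":[26.5,5.8,0],"angular":[0,0,0],"claw":1.2},{"delta_pos":[29.2,6.4,0],"angular":[0,0,0],"claw":1.2},{"delta_pos":[29.2,6.4,0],"angular":[0,0,0],"claw":1.2},{"delta_pos":[29.2,6.4,0],"angular":[0,0,0],"claw":1.2},{"delta_pos":[29.2,6.4,0],"angular":[0,0,0],"claw":1.2}]';python3 - <<'E'
from h import *
st=observe();go([501.3,5.6,285],10)
cs=[]
for n in("scene","side","wrist"):
    c=cam(n,st);p,D=read_camera(n);np.savez(n+"7.npz",p=p,D=D);P=cloud(c,D)
    for lo,hi in((175,205),(205,235),(250,275)):
        t=P[(D>0)&(P[...,2]>lo)&(P[...,2]<hi)&(np.hypot(P[...,0]-501,P[...,1]-5)<25)]
        if len(t):print(n,lo,hi,len(t),np.median(t,0).round(1),t.min(0).round(1),t.max(0).round(1))
    if n=="wrist":
        b=p
    else:
        u,v=proj(c,[501,5,190]).astype(int);b=cv2.resize(p[max(v-60,0):v+60,max(u-45,0):u+45],None,fx=3.5,fy=3.5,interpolation=2)
    cv2.imwrite(f"pics/{n}7.png",b[...,::-1])
a=[cv2.imread(f"pics/{n}7.png") for n in("scene","side","wrist")]
a=[x[:420] for x in a];W=np.hstack([cv2.copyMakeBorder(x,0,420-x.shape[0],0,0,0) for x in a]);print(W.shape)
cv2.imwrite("pics/m7.png",cv2.resize(W,(800,int(W.shape[0]*800/W.shape[1]))))
E
```

```text
clock: 15.35
eef_pos: [501.6, 4.0, 286.8]
eef_rot: [-2.021, -2.405, 0.002]
force: [0.0, -0.8, -1.2]
grip_width: 23.5
gripper_force: 40.0
pos [501.6   4.  286.8] yaw 9.9 delta_cm [ 0.16 -0.    0.18] ang [-0.06  0.02 -0.09] t 15.35 q7 0.14
scene 175 205 49 [502.8   2.7 192.5] [497.8  -0.8 175.7] [507.5   8.4 204.7]
scene 205 235 57 [503.6   2.8 219.7] [498.1  -1.2 205.4] [507.5   8.6 234.6]
scene 250 275 105 [509.9   1.8 261.3] [486.5  -8.9 250.4] [515.1  15.6 274.8]
side 175 205 42 [499.7   6.8 191.8] [496.8   4.2 175.3] [504.3   9.9 204.7]
side 205 235 49 [501.    7.7 219.9] [497.    2.5 205.2] [504.   11.  234.8]
side 250 275 115 [500.1  13.2 263.4] [488.4   5.  250.7] [512.6  18.2 275. ]
wrist 175 205 91 [500.7   7.4 194. ] [497.1   3.3 181.2] [505.6   8.4 204.9]
wrist 205 235 114 [500.8   7.6 218.7] [497.2   4.7 205.8] [505.8   8.9 231.9]
wrist 250 275 506 [499.6  14.  264.6] [486.2   5.7 250.5] [512.9  16.  274.9]
(420, 1190, 3)
```

View pics/m7.png

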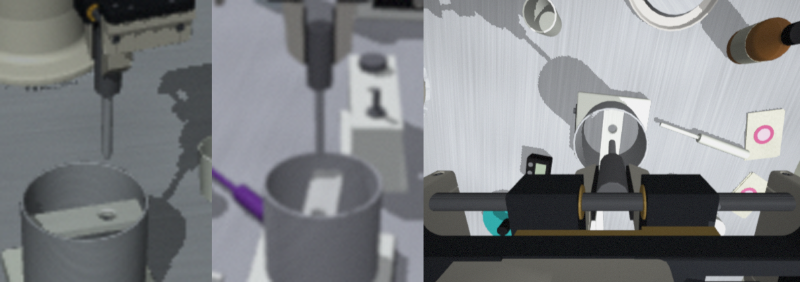

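The montage shows the probe hanging straight from the fingers. The eyelet is just below and ahead of its tip, at (107,215) in the scene crop and (613,128) in the wrist part. I'll measure the eyelet again in this wrist view.

```bash
python3 - <<'E'
from h import *
st=observe();c=cam("wrist",st);z=np.load("wrist7.npz");p,D=z["p"],z["D"];P=cloud(c,D)
r=np.hypot(P[...,0]-503,P[...,1]+16)
t=P[(D>0)&(abs(P[...,2]-130)<4)&(r<72)];print("rim",cv2.minEnclosingCircle(t[:,:2].astype(np.float32)),t.min(0),t.max(0))
m=(abs(P[...,2]-108)<6)&(r<54)
t=P[m];print("strap",len(t),cv2.minAreaRect(t[:,:2].astype(np.float32)))
cs,h=cv2.findContours((m*255).astype(np.uint8),cv2.RETR_CCOMP,cv2.CHAIN_APPROX_NONE)
for k,hh in zip(cs,h[0]):
    if hh[3]>=0 and len(k)>8:(e,rr)=cv2.minEnclosingCircle(k);print("hole px",e,rr,onplane(c,*e,108))
print("exp",proj(c,[501.3,5.6,108]));go([501.3,5.6,200],10)
E
```

```text
rim ((502.9223327636719, -16.93372917175293), 60.06985855102539) [443.43732853 -61.49596519 126.09876028] [562.76385343  43.07579884 132.14941641]
strap 1594 ((502.9878234863281, -14.559135437011719), (31.977397918701172, 102.85842895507812), 3.9339218139648438)
hole px (280.03570556640625, 191.0) 7.035805702209473 [501.31758651   6.26591301 108.        ]
exp [279.91761218 191.5696844 ]
pos [501.8   4.6 287.1] yaw 9.9 delta_cm [ 0.11 -0.03  8.71] ang [-0.01  0.01 -0.06] t 15.5 q7 0.14
```

```bash
python3 -m creep '[{"delta_pos":[0.1,0,2],"angular":[0,0,0],"claw":1.2},{"delta_pos":[0.1,0,4],"angular":[0,0,0],"claw":1.2},{"delta_pos":[0.1,0,5.5],"angular":[0,0,0],"claw":1.2},{"delta_pos":[0.1,0,5.5],"angular":[0,0,0],"claw":1.2},{"delta_pos":[0.1,0,5.5],"angular":[0,0,0],"claw":1.2},{"delta_pos":[0.1,0,5.5],"angular":[0,0,0],"claw":1.2},{"delta_pos":[0.1,0,5.5],"angular":[0,0,0],"claw":1.2},{"delta_pos":[0.1,0,5.5],"angular":[0,0,0],"claw":1.2}]';python3 - <<'E'
from h import *
go([501.4,5.5,200],10)
st=observe();c=cam("wrist",st);p,D=read_camera("wrist");P=cloud(c,D)
for lo,hi in((125,145),(145,170)):
    t=P[(D>0)&(P[...,2]>lo)&(P[...,2]<hi)&(np.hypot(P[...,0]-501,P[...,1]-5)<14)]
    if len(t):print(lo,len(t),t.min(0).round(1),t.max(0).round(1))
E
```

```text
clock: 16.5
eef_pos: [501.9, 6.6, 232.5]
eef_rot: [2.018, 2.407, 0.001]
force: [0.1, -0.3, -1.1]
grip_width: 23.0
gripper_force: 40.0
pos [501.9   6.6 232.5] yaw 10.0 delta_cm [-0.1  -0.07  3.25] ang [ 0.03 -0.    0.05] t 16.5 q7 0.15
125 67 [497.5   6.5 126.2] [506.   11.  144.8]
145 106 [497.5   7.  145.1] [505.6  11.  169.9]
```

```bash
python3 -m creep '[{"delta_pos":[-0.1,0,0],"angular":[0,0,0],"claw":1.2},{"delta_pos":[-0.1,0,0.5],"angular":[0,0,0],"claw":1.2},{"delta_pos":[-0.1,0,1],"angular":[0,0,0],"claw":1.2},{"delta_pos":[-0.1,0,1.5],"angular":[0,0,0],"claw":1.2},{"delta_pos":[-0.1,0,2],"angular":[0,0,0],"claw":1.2},{"delta_pos":[-0.1,0,2.5],"angular":[0,0,0],"claw":1.2},{"delta_pos":[-0.1,0,2.5],"angular":[0,0,0],"claw":1.2}]';python3 -c "
from h import *
print(observe()['force']);go([501.4,5.5,145.5],10)"
```

```text
clock: 17.42
eef_pos: [501.5, 5.5, 206.7]
eef_rot: [-2.018, -2.407, 0.001]
force: [0.5, -1.1, -1.4]
grip_width: 23.3
gripper_force: 40.0
[ 0.47278129 -1.10162869 -1.44250433]
pos [501.5   5.5 206.7] yaw 10.0 delta_cm [-0.   -0.01  6.12] ang [-0.06 -0.    0.04] t 17.425 q7 0.16
```

```bash
python3 -m creep '[{"delta_pos":[0,0,1],"angular":[0,0,0],"claw":1.2},{"delta_pos":[0,0,2],"angular":[0,0,0],"claw":1.2},{"delta_pos":[0,0,3],"angular":[0,0,0],"claw":1.2},{"delta_pos":[0,0,4],"angular":[0,0,0],"claw":1.2},{"delta_pos":[0,0,5],"angular":[0,0,0],"claw":1.2},{"delta_pos":[0,0,5.6],"angular":[0,0,0],"claw":1.2},{"delta_pos":[0,0,5.6],"angular":[0,0,0],"claw":1.2},{"delta_pos":[0,0,5.6],"angular":[0,0,0],"claw":1.2}]';python3 -c "
from h import *
go([501.4,5.5,145],10)"
```

```text
clock: 18.42
eef_pos: [502.1, 5.6, 151.4]
eef_rot: [2.018, 2.407, 0.001]
force: [-0.0, 0.2, -1.0]
grip_width: 23.3
gripper_force: 40.0
pos [502.1   5.6 151.4] yaw 10.0 delta_cm [ 0.01 -0.07  0.64] ang [0.03 0.   0.04] t 18.425 q7 0.18
```

```bash
python3 -m creep '[{"delta_pos":[0,0,0.2],"angular":[0,0,0],"claw":1.2},{"delta_pos":[0,0,0.4],"angular":[0,0,0],"claw":1.2},{"delta_pos":[0,0,0.55],"angular":[0,0,0],"claw":1.2},{"delta_pos":[0,0,0.65],"angular":[0,0,0],"claw":1.2},{"delta_pos":[0,0,0.65],"angular":[0,0,0],"claw":1.2},{"delta_pos":[0,0,0.65],"angular":[0,0,0],"claw":1.2}]'
```

```text
clock: 19.18
eef_pos: [501.8, 5.5, 145.1]
eef_rot: [-2.018, -2.407, -0.0]
force: [-1.9, 0.6, 5.4]
grip_width: 23.3
gripper_force: 40.0
```

Contact shows as 5.4 N, so the handle is resting on the strap. I'll release and rise.

```bash
python3 -m creep '[{"delta_pos":[0,0,0],"angular":[0,0,0],"claw":5},{"delta_pos":[0,0,0],"angular":[0,0,0],"claw":5},{"delta_pos":[0,0,0],"angular":[0,0,0],"claw":5},{"delta_pos":[0,0,0],"angular":[0,0,0],"claw":5},{"delta_pos":[0,0,-3],"angular":[0,0,0],"claw":5},{"delta_pos":[0,0,-8],"angular":[0,0,0],"claw":5},{"delta_pos":[0,0,-13],"angular":[0,0,0],"claw":5},{"delta_pos":[0,0,-16],"angular":[0,0,0],"claw":5},{"delta_pos":[0,0,-16],"angular":[0,0,0],"claw":5},{"delta_pos":[0,0,-16],"angular":[0,0,0],"claw":5}]';python3 - <<'E'
from h import *
for n in ("wrist","side","scene"):
    st=observe();c=cam(n,st);p,D=read_camera(n);P=cloud(c,D)
    t=P[(D>0)&(abs(P[...,2]-168)<6)&(np.hypot(P[...,0]-501,P[...,1]-5)<25)]
    if len(t):print(n,len(t),t.min(0).round(1),t.max(0).round(1),np.median(t,0).round(1))
    t=P[(P[...,2]>17)&(P[...,2]<30)&(np.hypot(P[...,0]-567,P[...,1]-276)<72)]
    if len(t):print(" lid",cv2.minEnclosingCircle(t[:,:2].astype(np.float32)))
E
```

```text
clock: 20.42
eef_pos: [501.3, 5.6, 303.9]
eef_rot: [-2.018, -2.407, 0.001]
force: [0.0, -0.6, -0.1]
grip_width: 49.9
gripper_force: 0.0
wrist 446 [490.6  -5.9 162. ] [513.5  17.4 169.7] [501.9   6.5 167.9]
 lid ((572.6248168945312, 240.98480224609375), 54.69925308227539)
side 63 [489.7  -4.6 162.7] [512.4  18.6 169.6] [500.6   9.2 167. ]
 lid ((566.0653686523438, 277.14678955078125), 66.8961181640625)
scene 69 [488.3  -5.7 162.4] [517.5  17.  171.3] [504.3   4.4 167.6]
 lid ((565.8579711914062, 276.1227111816406), 68.94317626953125)
```

The handle top is at 168 mm, centred over the eyelet, so the probe is seated. The lid is still centred in the dish.

```bash
python3 -c "
from bench import hand_in
print(hand_in())"
```

```text
the job is handed in; nothing more can be done
None
```

I handed the job in: by the last camera check the lid lies flat in the white dish and the probe is seated and released in the eyelet. `hand_in()` returned no verdict, and the purple look-alike, which I never reached for, toppled during the run.

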